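# Hook the hot ember pan out of the grill

### The job

The ember pan under the charcoal grill is hot: take the hook tool from its rest, catch the pan's loose pull ring with the hook and drag the pan out until it comes up against its stop, without yanking it hard. Then unhook and lay the hook back in its notches on the rest. Touch the grill, pan and ring with nothing but the hook, and leave the scraper and the other things where they are.

Things in the scene. Friction and masses are not known exactly. Their poses are not given: they have to be found in the camera images.
- grill: Charcoal grill, fixed steel box 260 mm wide, 360 deep, 200 high. Origin on the counter under the middle of its front face; x points from the front face into the grill, z up. The ember pan sits low in the front and slides out along the grill's -x. All of it, pan and ring included, is hot: only the hook may touch it.
- pan (a joint): How far the ember pan is out, m: 0 fully in, 0.12 at its hard stop; starts 0 to 0.02. Dry friction about 2.5 N plus slight damping; stays where left. Its front panel is 214 mm wide, 32 to 98 mm above the counter, 6 mm proud of the face when shut. Pulling past the stop loads the hook: feel for it.
- ring_pivot (a point): Upright pivot pin of the pull ring, mid-front of the pan, 8 mm before its panel, 50 mm up; moves with the pan; axes as the grill's. The ring lies flat at pin height: 7 mm bar, clear hole 21 mm, outside 36 mm, centre 30 mm from the pin. It swings loosely up to 0.8 rad either side of straight out (grill -x), starts anywhere there, angle not reported: see or feel it. It lines up when pulled.
- hook_grip (a point): Centre of the hook tool's wooden handle, where to grip. Handle 90 mm long (tool x), 20 wide (y), 13 mm below to 11 above this point. Tool x points along the shaft to the hook; z is up as it lies on the rest, 85 mm above the counter. A 10 mm steel shaft runs to 140 mm ahead and bends straight down; a 10 mm tail rod reaches 90 mm behind.
- hook_tip (a point): Lowest point of the hook: 140 mm ahead of the handle centre (tool x) and 60 mm below it. The downward prong is 8 mm thick with a round end, its lower 45 mm straight. Lowered onto the ring's bar it stops 53.5 mm above the counter; in the hole it goes on down past the ring's underside at 46.5 mm.
- rest: Fixed steel tool rest, origin on the counter under its middle. Tools lie along its x (hook end to +x) in two places, y = +50 and -50 mm: hook in one, scraper in the other. Each place has notches at x = -65 and +70 mm, 22 mm wide between 8 mm posts; floor 80, post tops 105 mm up. Seated: handle centre between the notches, x within 25 mm of the middle, 85 mm up.
- scraper: Scraper with the same handle and straight shaft but a flat blade 34 mm wide and no hook, in the other place of the rest; leave it there. Origin at its handle centre, axes as the hook tool's.
- shaker: Bystander: clear seasoning jar with white cap, 64 mm wide, 110 mm high. Origin under its middle; leave it alone.
- canister: Bystander: plain steel can, 66 mm wide, 150 mm high. Origin under its middle; leave it alone.
- sauce: Bystander: brown glass bottle, 60 mm wide, 170 mm high. Origin under its middle; leave it alone.
- bowl: Bystander: white bowl, 110 mm wide, 45 mm high. Origin under its middle; leave it alone.
- cup: Bystander: small blue cup, 70 mm wide, 60 mm high. Origin under its middle; leave it alone.
- pepper: Bystander: small glass pepper jar, 44 mm wide, 75 mm high. Origin under its middle; leave it alone.
- hook: The same hook tool as a whole; origin and axes are those of point hook_grip.
Things that resemble listed ones, but are neither listed nor needed, are in the scene too. Of the things that look like the rest, take the one that is farthest to the robot's left at the start.

How it is judged:
By the outcome, as a careful person would: the job done as asked, in the order asked, and still so for the second after the job is handed in, with the robot touching nothing.
It also fails if it takes over 72 s, if anything falls off the work surface, if the arm or the gripper's body presses on something with over 40 N, if the wrist force passes 120 N, or if a joint passes its speed limit or range.

### The arm

A 7-joint arm with a two-finger parallel gripper is mounted at the origin on the work surface. World frame = base frame: x ahead of the robot, y to its left, z up, the work surface at z = 0. Lengths are in m, angles in rad, forces in N, time in s.
With the tool pointing down it reaches from about 0.425 to 0.825 m from the base axis. Payload 3.6 kg.
Tool frame: the origin (TCP) lies between the finger pads; the fingertips stand 19 mm ahead of it and the grasp point (between the pads) is the TCP; z points along the fingers, y is the line along which they close (so a half turn about z gives the same grasp; the last joint's range is limited). The gripper opens to 93 mm and grips with 3 to 60 N. Pads are 15 mm wide; open, the fingers measure 128 mm over their backs; the gripper's body (75 mm by 188 mm) begins 65 mm behind the grasp point.
Start: joints at [1.087, 0.615, -0.013, 1.423, 0.008, 1.103, -0.04], TCP at [0.287, -0.583, 0.238] pointing down, gripper open.
Joint ranges: [-3.12, 3.12], [-0.3, 2.06], [-1.34, 1.32], [0.26, 2.42], [-1.36, 4.5], [0.01, 1.98], [-2.84, 2.84]. Speed limits (rad/s): [2.79, 2.79, 3.14, 3.14, 3.14, 3.14, 3.14].

### API

Orientations are given as a 3x3 rotation matrix whose columns are the frame's x, y, z axes.
In Python, from workcell import manip, cams gives the robot as it stands.
- The arm moves only by the tool step_arm, never from a script. Its argument "rows" is a list of rows, each an object with "xyz": the shift along the tool's x, y, z in m, a list of three; "spin": the turn about the tool's z in rad. In form: [{"xyz": [tx, ty, tz], "spin": spin}, ...]. A call has 1 to 10 rows; each row shifts and turns the commanded pose from where the row before left it, along the tool's axes as they then stand; what a row does not reach is not made up. A row lasts 1/8 s, in which the tool goes at most 62.5 mm and 10.7 degrees, less where a joint would pass 70% of its speed; a pose out of reach is approached as far as the arm can. A call with a gripper value outside its range is refused whole. "fingers" is the opening, from -1 (shut) to 1 (fully open), so that 0 is half open, set as the call begins (left out, the last holds). The fingers move at their own pace and stop on an object; "newtons" is the grip in N (left out, the last holds). Time passes only in rows, so rows that do not move let the fingers close. It gives the time, the measured TCP pose, the force, the opening and the grip force at its end, in the units of the state.
- manip.get_state(): the state, without advancing time (a new reading comes with each control period).
- cams.camera(name): name is "scene" or "top" or "wrist"; returns the picture (420x560x3 uint8, blue, green, red); there is no depth.
- cams.calibration(name): a dict with "mtx" (3x3 intrinsics, pixels), "distortion" ([k1, k2, p1, p2, k3] as OpenCV has them; the pictures are not rectified), "world_to_cam" (4x4, takes a point from world to camera coordinates). Camera axes: x right, y down, z forward; pixel columns grow to the right and rows downward; lengths in m; the calibration is good to about 2 mm. A picture is of the moment at which its call begins: read the wrist's pose just before it. calibration takes no time and is no camera call; for the wrist camera it gives the pose at the moment of the call.
- manip.close_job(): hands the job in; it is judged then, once.
The state is a dict: "clock": time; "q": joint angles; "qd": joint speeds; "joint_torque": joint torques, N m; "tool_pos": TCP position; "ee_rot": TCP orientation; "ft_force": force on the tool from outside, world axes, zero at the start; "torque": the same for the moment, N m; "grip_width": opening from 0.0 (shut) to 1.0 (fully open); "grip_force": force on a finger pad.
Only numpy, scipy, OpenCV 4.12 (cv2) and the standard library are available. Lean on these libraries where they do the work, as an engineer would, in place of code of your own. Each camera call takes 0.05 s, during which the arm holds its last target. There are 200 camera calls.

## Working session

There is one attempt and no reset: what is moved stays moved. The work goes in short steps, Python scripts to look and compute and a tool call to move; the robot and the scene stay as the last step left them, time stands still between calls to the robot, and variables do not carry over. Pictures are saved under pics/ and viewed, at most 10 in all, crops included, and the job is handed in when it is done.

Besides the shell and the picture viewer there is one more tool, called after "Request:" by a JSON object that holds its "method" and its "body". step_arm: Moves the arm, as the interface text tells. Its arguments: {"type":"object","properties":{"rows":{"type":"array","items":{"type":"object","properties":{"xyz":{"type":"array","items":{"type":"number"}},"spin":{"type":"number"}}}},"fingers":{"type":"number"},"newtons":{"type":"number"}},"required":["rows"]}

```bash
mkdir -p pics; cat > h.py <<'E'
import numpy as np, cv2
from workcell import manip, cams
def ray(name,px,cal=None):
    c=cal or cams.calibration(name)
    K=np.array(c["mtx"]);D=np.array(c["distortion"]);T=np.array(c["world_to_cam"])
    u=cv2.undistortPoints(np.array([[px]],float),K,D)[0,0]
    R=T[:3,:3];o=-R.T@T[:3,3];return o,R.T@np.array([u[0],u[1],1.])
def onz(name,px,z,cal=None):
    o,d=ray(name,px,cal);return o+d*(z-o[2])/d[2]
def proj(name,P,cal=None):
    c=cal or cams.calibration(name);T=np.array(c["world_to_cam"])
    return cv2.projectPoints(np.array(P,float).reshape(-1,3),cv2.Rodrigues(T[:3,:3])[0],T[:3,3],np.array(c["mtx"]),np.array(c["distortion"]))[0][:,0]
E
python3 - <<'E'
from h import *
s=manip.get_state();print(s["clock"],s["tool_pos"],np.round(s["ee_rot"],3))
for n in ["scene","top"]:
    cv2.imwrite(f"pics/{n}0.png",cv2.resize(cams.camera(n),(800,600)))
    o,d=ray(n,(280,210));print(n,o,d)
E
```

```text
0.0 [ 0.28635353 -0.58267476  0.23645148] [[ 0.897  0.441 -0.001]
 [ 0.441 -0.897  0.002]
 [-0.    -0.003 -1.   ]]
scene [ 1.51858712 -0.16978664  0.92474535] [-0.76751382  0.01044544 -0.64124977]
top [ 0.32409846 -0.10843483  1.1034768 ] [ 0.19098181 -0.02871117 -0.98130151]
```

View pics/scene0.png

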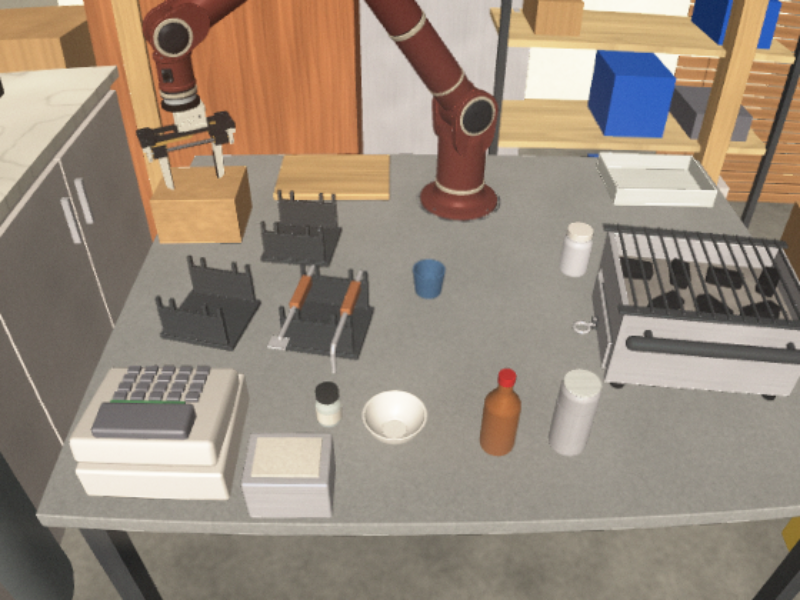

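View pics/top0.png

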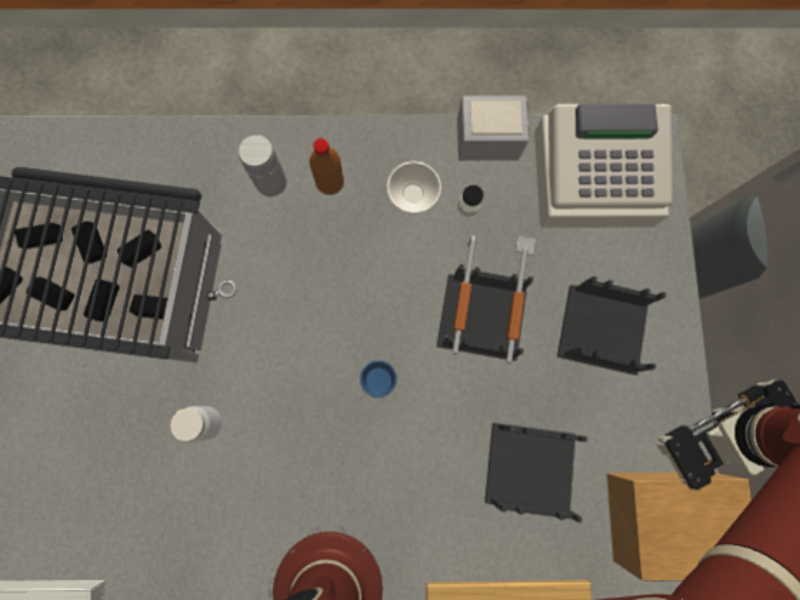

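Top view (800×600): the hook is at left of the leftmost rest. Its handle is at (463,307), hook end (472,238) and tail (457,352). The ring is at (227,289) with the pin at (212,295), and the grill front faces −y. The scene view agrees, with the ring at (583,327).

```bash
python3 - <<'E'
from h import *
c=cams.calibration("top")
im=cams.camera("top");cv2.imwrite("pics/top_raw.png",im)
# orange handles
hsv=cv2.cvtColor(im,cv2.COLOR_BGR2HSV)
m=cv2.inRange(hsv,(3,120,90),(16,255,255));m[:,:290]=0;m[:180]=0;m[250:]=0;m[:,380:]=0
n,l,st,ce=cv2.connectedComponentsWithStats(m)
for i in range(1,n):
    if st[i,4]>60:
        p=np.argwhere(l==i)[:,::-1].astype(float)
        w=np.array([onz("top",q,0.094,c)[:2] for q in p]);mu=w.mean(0);u,s,v=np.linalg.svd(w-mu,full_matrices=False)
        d=v[0]*np.sign(v[0][0]);t=(w-mu)@d
        print("handle",st[i],mu,np.degrees(np.arctan2(d[1],d[0])),np.ptp(t),mu+d*(t.max()+t.min())/2)
k=.7
for nm,p,z in [("ring",(227,289),.05),("pin",(212,295),.05),("tail",(457,352),.085),("hookend",(472,238),.085),("cup",(378,380),.06),("shaker",(187,424),.11),("bowl",(414,187),.045),("sauce",(321,146),.17),("canister",(256,150),.15),("grillFR",(218,235),.2),("grillfl",(190,352),.2),("restbl",(438,347),.0),("restbr",(520,358),.0)]:
    print(nm,onz("top",(p[0]*k,p[1]*k),z,c).round(4))
a=im[170:270,110:190];b=im[155:260,290:390]
cv2.imwrite("pics/crop1.png",np.hstack([cv2.resize(a,(400,500),interpolation=cv2.INTER_CUBIC),cv2.resize(b,(400,500)[:1]+(500,),interpolation=cv2.INTER_CUBIC)]))
E
```

```text
handle [318 197  12  34 262] [ 0.50939173 -0.25285227] -10.649765172335433 0.09003606963415894 [ 0.50967398 -0.25290535]
handle [355 204  12  34 260] [ 0.49054141 -0.35091027] -10.633782763763476 0.08798141921329178 [ 0.49091343 -0.35098012]
ring [0.5533 0.1947 0.05  ]
pin [0.5417 0.223  0.05  ]
tail [ 0.4242 -0.2417  0.085 ]
hookend [ 0.642  -0.2774  0.085 ]
cup [ 0.3758 -0.0961  0.06  ]
shaker [0.3004 0.2362 0.11  ]
bowl [ 0.7623 -0.1706  0.045 ]
sauce [0.7898 0.0032 0.17  ]
canister [0.7924 0.1247 0.15  ]
grillFR [0.614  0.1709 0.2   ]
grillfl [0.4167 0.2067 0.2   ]
restbl [ 0.4429 -0.2152  0.    ]
restbr [ 0.4195 -0.378   0.    ]
```

View pics/crop1.png

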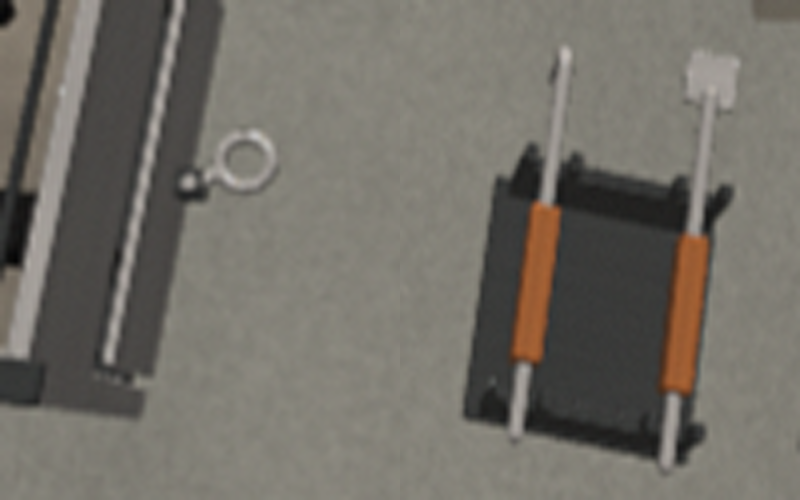

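Request:
{"method": "step_arm", "body": {"rows": [{"xyz": [0.0345,-0.0197,0],"spin": 0},{"xyz": [0.0345,-0.0197,0],"spin": 0},{"xyz": [0.0345,-0.0197,0],"spin": 0},{"xyz": [0.0345,-0.0197,0],"spin": 0},{"xyz": [0.0345,-0.0197,0],"spin": 0},{"xyz": [0.0345,-0.0197,0],"spin": 0},{"xyz": [0.0345,-0.0197,0],"spin": 0},{"xyz": [0.0345,-0.0197,0],"spin": 0},{"xyz": [0.0345,-0.0197,0],"spin": 0},{"xyz": [0.0345,-0.0197,0],"spin": 0}], "fingers": 0.3, "newtons": 50}}

```text
clock: 1.4
tool_pos: [0.5098, -0.2532, 0.2374]
ee_rot: [[0.897, 0.441, -0.001], [0.441, -0.897, 0.0], [-0.0, -0.0, -1.0]]
ft_force: [-0.2, -0.4, 0.8]
grip_width: 0.647
grip_force: 0.0
```

Request:
{"method": "step_arm", "body": {"rows": [{"xyz": [0,0,0],"spin": 0.16},{"xyz": [0,0,0],"spin": 0.16},{"xyz": [0,0,0],"spin": 0.16},{"xyz": [0,0,0],"spin": 0.16},{"xyz": [0,0,0],"spin": 0},{"xyz": [0,0,0],"spin": 0}]}}

```text
clock: 2.15
tool_pos: [0.5094, -0.2542, 0.2375]
ee_rot: [[0.984, -0.18, -0.0], [-0.18, -0.984, 0.0], [-0.0, -0.0, -1.0]]
ft_force: [-0.1, -0.9, 0.1]
grip_width: 0.648
grip_force: 0.0
```

```bash
python3 - <<'E'
from h import *
s=manip.get_state();c=cams.calibration("wrist");im=cams.camera("wrist")
print(s["tool_pos"],np.round(s["ee_rot"],3),s["grip_width"])
cv2.imwrite("pics/w1.png",im)
hsv=cv2.cvtColor(im,cv2.COLOR_BGR2HSV)
m=cv2.inRange(hsv,(3,120,60),(16,255,255))
n,l,st,ce=cv2.connectedComponentsWithStats(m)
for i in range(1,n):
    if st[i,4]>300:
        p=np.argwhere(l==i)[::7,::-1].astype(float)
        w=np.array([onz("wrist",q,0.094,c)[:2] for q in p]);mu=w.mean(0);u,ss,v=np.linalg.svd(w-mu,full_matrices=False)
        d=v[0]*np.sign(v[0][0]);t=(w-mu)@d
        print("handle",st[i],mu,np.degrees(np.arctan2(d[1],d[0])),np.ptp(t),mu+d*(t.max()+t.min())/2)
a=[onz("top",(110+x/5,170+y/5),z)for x,y,z in[(180,0,.098),(107,360,.098),(246,160,.05),(191,182,.05)]]
for q in a:print(q.round(4))
d=a[0]-a[1];print("front dir deg",np.degrees(np.arctan2(d[1],d[0])))
E
```

```text
[ 0.5093577  -0.25419223  0.23748725] [[ 0.984 -0.18  -0.   ]
 [-0.18  -0.984  0.   ]
 [-0.    -0.    -1.   ]] 0.6483575390315413
handle [ 264  157   22   94 1900] [ 0.5120857  -0.25196418] -8.727281881480746 0.09093029569897433 [ 0.51082856 -0.25177119]
handle [ 362  158   33   93 2309] [ 0.49457578 -0.34855532] -10.426097205822487 0.09005090077674642 [ 0.49278563 -0.34822592]
[0.6315 0.2193 0.098 ]
[0.4385 0.2471 0.098 ]
[0.5542 0.194  0.05  ]
[0.542  0.2236 0.05  ]
front dir deg -8.169942164015144
```

View pics/w1.png

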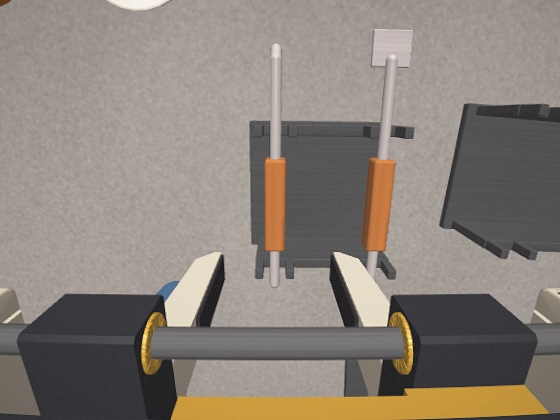

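The wrist view shows the hook's handle at (275,205), aligned between the fingers and about 2 mm off. The scraper sits to its right, clear. I'll descend and grip.

Request:
{"method": "step_arm", "body": {"rows": [{"xyz": [0.001,-0.0024,0.025],"spin": 0},{"xyz": [0,0,0.025],"spin": 0},{"xyz": [0,0,0.025],"spin": 0},{"xyz": [0,0,0.025],"spin": 0},{"xyz": [0,0,0.025],"spin": 0},{"xyz": [0,0,0.0155],"spin": 0},{"xyz": [0,0,0.012],"spin": 0},{"xyz": [0,0,0],"spin": 0},{"xyz": [0,0,0],"spin": 0}]}}

```text
clock: 3.32
tool_pos: [0.5114, -0.2525, 0.0859]
ee_rot: [[0.983, -0.182, 0.001], [-0.182, -0.983, -0.001], [0.001, 0.0, -1.0]]
ft_force: [0.6, -0.0, 0.0]
grip_width: 0.65
grip_force: 0.0
```

Request:
{"method": "step_arm", "body": {"rows": [{"xyz": [0,0,0],"spin": 0},{"xyz": [0,0,0],"spin": 0},{"xyz": [0,0,0],"spin": 0},{"xyz": [0,0,0],"spin": 0},{"xyz": [0,0,0],"spin": 0},{"xyz": [0,0,0],"spin": 0}], "fingers": -1, "newtons": 55}}

```text
clock: 4.08
tool_pos: [0.5109, -0.2522, 0.0852]
ee_rot: [[0.983, -0.182, 0.0], [-0.182, -0.983, 0.0], [0.0, -0.0, -1.0]]
ft_force: [-0.0, -0.1, -0.2]
grip_width: 0.209
grip_force: 55.0
```

Request:
{"method": "step_arm", "body": {"rows": [{"xyz": [0,0,-0.01],"spin": 0},{"xyz": [0,0,-0.02],"spin": 0},{"xyz": [0,0,-0.025],"spin": 0},{"xyz": [0,0,-0.025],"spin": 0},{"xyz": [0,0,-0.025],"spin": 0},{"xyz": [0,0,-0.015],"spin": 0},{"xyz": [0,0,0],"spin": 0}]}}

```text
clock: 4.95
tool_pos: [0.5112, -0.2523, 0.2061]
ee_rot: [[0.983, -0.182, 0.002], [-0.182, -0.983, -0.001], [0.002, 0.0, -1.0]]
ft_force: [0.3, 0.5, -2.8]
grip_width: 0.214
grip_force: 55.0
```

Request:
{"method": "step_arm", "body": {"rows": [{"xyz": [0,0,0],"spin": -0.161},{"xyz": [0,0,0],"spin": -0.161},{"xyz": [0,0,0],"spin": -0.161},{"xyz": [0,0,0],"spin": -0.161},{"xyz": [0,0,0],"spin": -0.161},{"xyz": [0,0,0],"spin": -0.161},{"xyz": [0,0,0],"spin": -0.161},{"xyz": [0,0,0],"spin": -0.161},{"xyz": [0,0,0],"spin": -0.161},{"xyz": [0,0,0],"spin": -0.161}]}}

```text
clock: 6.2
tool_pos: [0.5099, -0.252, 0.2036]
ee_rot: [[0.138, 0.99, -0.003], [0.99, -0.138, 0.001], [0.001, -0.003, -1.0]]
ft_force: [-0.1, 0.9, -3.2]
grip_width: 0.208
grip_force: 55.0
```

Request:
{"method": "step_arm", "body": {"rows": [{"xyz": [0.02,-0.0015,0],"spin": 0},{"xyz": [0.034,-0.0025,0],"spin": 0},{"xyz": [0.04,-0.003,0],"spin": 0},{"xyz": [0.04,-0.003,0],"spin": 0},{"xyz": [0.04,-0.003,0],"spin": 0},{"xyz": [0.04,-0.003,0.015],"spin": 0},{"xyz": [0.04,-0.003,0.015],"spin": 0},{"xyz": [0.034,-0.0025,0.015],"spin": 0},{"xyz": [0,0,0],"spin": 0},{"xyz": [0,0,0],"spin": 0}]}}

```text
clock: 7.45
tool_pos: [0.5303, 0.0363, 0.1599]
ee_rot: [[0.144, 0.99, -0.001], [0.99, -0.144, -0.0], [-0.001, -0.001, -1.0]]
ft_force: [0.1, 0.5, -2.4]
grip_width: 0.21
grip_force: 55.0
```

```bash
python3 - <<'E'
from h import *
s=manip.get_state();c=cams.calibration("wrist");im=cams.camera("wrist")
p=np.array(s["tool_pos"]);R=np.array(s["ee_rot"])
print(s["clock"],p,R.round(3),np.round(s["q"],2))
tip=p+R@[.14,0,.06];print("tip pred",tip,proj("wrist",[tip,p+R@[.14,0,0],[.554,.195,.05],[.542,.2236,.05]],c))
cv2.imwrite("pics/w2.png",im);cv2.imwrite("pics/t2.png",cams.camera("top"))
import pickle;pickle.dump(c,open("c2.pkl","wb"))
E
```

```text
7.45 [0.53026948 0.03632202 0.15990245] [[ 0.144  0.99  -0.001]
 [ 0.99  -0.144 -0.   ]
 [-0.001 -0.001 -1.   ]] [ 0.1   0.55 -0.32  1.85  0.23  0.78 -0.49]
tip pred [0.55037991 0.17483199 0.09981453] [[278.56131999  12.02375469]
 [279.48000662 -34.73987417]
 [279.19334313   1.9832549 ]
 [256.0937791  -40.31488282]]
```

View pics/w2.png

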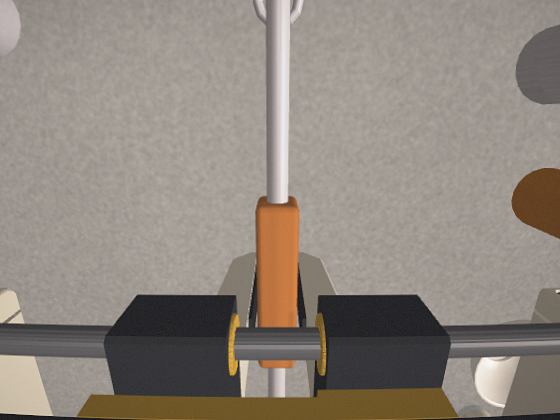

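The wrist view shows the ring behind the shaft at (278,5). That matches the predicted column (279), so I'll check the position along the shaft in the scene view.

```bash
python3 - <<'E'
from h import *
im=cams.camera("scene")
s=manip.get_state();p=np.array(s["tool_pos"]);R=np.array(s["ee_rot"])
q=proj("scene",[[.554,.195,.05],[.542,.2236,.05],p+R@[.14,0,.06]]);print(q)
x0,y0=370,190
a=cv2.resize(im[y0:y0+60,x0:x0+80],(800,600),interpolation=cv2.INTER_CUBIC)
th=np.linspace(0,2*np.pi,40)
for r in(.0105,.018):
    for u in proj("scene",np.c_[.554+r*np.cos(th),.195+r*np.sin(th),.05+0*th]): cv2.circle(a,tuple(int(v) for v in ((u-[x0,y0]+.5)*10)),2,(0,0,255),-1)
for u in q: cv2.circle(a,tuple(int(v) for v in ((u-[x0,y0]+.5)*10)),4,(0,255,0),-1)
cv2.imwrite("pics/s2.png",a)
E
```

```text
[[406.33181958 229.03027831]
 [415.34572859 226.11661867]
 [401.60456064 214.66080009]]
```

View pics/s2.png

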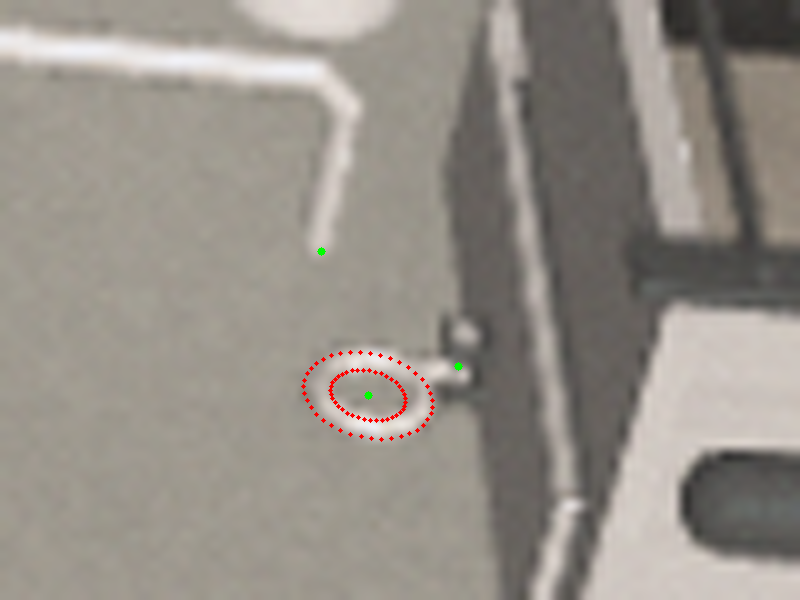

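The scene crop shows the predicted ring outline lying on the real ring at (368,395), with the tip prediction at (321,250) on the prong. I'll move over the hole and lower.

Request:
{"method": "step_arm", "body": {"rows": [{"xyz": [0.01,0.0004,0],"spin": 0},{"xyz": [0.0105,0.0004,0],"spin": 0},{"xyz": [0,0,0.012],"spin": 0},{"xyz": [0,0,0.012],"spin": 0},{"xyz": [0,0,0.01],"spin": 0},{"xyz": [0,0,0.006],"spin": 0},{"xyz": [0,0,0.006],"spin": 0},{"xyz": [0,0,0.005],"spin": 0},{"xyz": [0,0,0],"spin": 0},{"xyz": [0,0,0],"spin": 0}]}}

```text
clock: 8.85
tool_pos: [0.5349, 0.0562, 0.1094]
ee_rot: [[0.143, 0.99, 0.001], [0.99, -0.143, 0.0], [0.0, 0.001, -1.0]]
ft_force: [0.3, -1.0, -2.5]
grip_width: 0.209
grip_force: 55.0
```

Request:
{"method": "step_arm", "body": {"rows": [{"xyz": [0,0,0.005],"spin": 0},{"xyz": [0,0,0.005],"spin": 0},{"xyz": [0,0,0.004],"spin": 0},{"xyz": [0,0,0],"spin": 0},{"xyz": [-0.001,-0.003,0],"spin": 0},{"xyz": [-0.001,-0.003,0],"spin": 0},{"xyz": [-0.001,-0.003,0],"spin": 0},{"xyz": [-0.001,-0.003,0],"spin": 0},{"xyz": [-0.001,-0.003,0],"spin": 0},{"xyz": [-0.001,-0.002,0],"spin": 0}]}}

```text
clock: 10.1
tool_pos: [0.5168, 0.0526, 0.0952]
ee_rot: [[0.143, 0.99, 0.0], [0.99, -0.143, 0.0], [0.0, 0.0, -1.0]]
ft_force: [-0.6, 1.4, -3.4]
grip_width: 0.209
grip_force: 55.0
```

Request:
{"method": "step_arm", "body": {"rows": [{"xyz": [-0.002,0,0],"spin": 0},{"xyz": [-0.002,0,0],"spin": 0},{"xyz": [-0.002,0,0],"spin": 0},{"xyz": [-0.002,0,0],"spin": 0},{"xyz": [-0.003,0,0],"spin": 0},{"xyz": [-0.003,0,0],"spin": 0},{"xyz": [-0.003,0,0],"spin": 0},{"xyz": [-0.003,0,0],"spin": 0},{"xyz": [-0.003,0,0],"spin": 0},{"xyz": [-0.003,0,0],"spin": 0}]}}

```text
clock: 11.35
tool_pos: [0.5132, 0.0267, 0.0952]
ee_rot: [[0.144, 0.99, 0.0], [0.99, -0.144, 0.0], [0.0, 0.0, -1.0]]
ft_force: [1.0, 3.3, -2.2]
grip_width: 0.209
grip_force: 55.0
```

Request:
{"method": "step_arm", "body": {"rows": [{"xyz": [-0.004,0,0],"spin": 0},{"xyz": [-0.004,0,0],"spin": 0},{"xyz": [-0.004,0,0],"spin": 0},{"xyz": [-0.004,0,0],"spin": 0},{"xyz": [-0.004,0,0],"spin": 0},{"xyz": [-0.004,0,0],"spin": 0},{"xyz": [-0.004,0,0],"spin": 0},{"xyz": [-0.004,0,0],"spin": 0},{"xyz": [-0.004,0,0],"spin": 0},{"xyz": [-0.004,0,0],"spin": 0}]}}

```text
clock: 12.6
tool_pos: [0.5074, -0.013, 0.0952]
ee_rot: [[0.143, 0.99, -0.0], [0.99, -0.143, 0.0], [0.0, -0.0, -1.0]]
ft_force: [0.3, 3.5, -2.7]
grip_width: 0.212
grip_force: 55.0
```

Request:
{"method": "step_arm", "body": {"rows": [{"xyz": [-0.003,0,0],"spin": 0},{"xyz": [-0.003,0,0],"spin": 0},{"xyz": [-0.003,0,0],"spin": 0},{"xyz": [-0.003,0,0],"spin": 0},{"xyz": [-0.003,0,0],"spin": 0},{"xyz": [-0.003,0,0],"spin": 0},{"xyz": [-0.002,0,0],"spin": 0},{"xyz": [-0.002,0,0],"spin": 0}]}}

```text
clock: 13.6
tool_pos: [0.5042, -0.0346, 0.0952]
ee_rot: [[0.143, 0.99, -0.0], [0.99, -0.143, 0.0], [0.0, -0.0, -1.0]]
ft_force: [0.5, 2.6, -2.8]
grip_width: 0.207
grip_force: 55.0
```

Request:
{"method": "step_arm", "body": {"rows": [{"xyz": [-0.002,0,0],"spin": 0},{"xyz": [-0.002,0,0],"spin": 0},{"xyz": [-0.002,0,0],"spin": 0},{"xyz": [-0.002,0,0],"spin": 0},{"xyz": [-0.002,0,0],"spin": 0},{"xyz": [-0.001,0,0],"spin": 0},{"xyz": [-0.001,0,0],"spin": 0}]}}

```text
clock: 14.48
tool_pos: [0.5026, -0.0464, 0.0952]
ee_rot: [[0.143, 0.99, 0.0], [0.99, -0.143, 0.0], [0.0, 0.0, -1.0]]
ft_force: [1.0, 2.3, -2.7]
grip_width: 0.213
grip_force: 55.0
```

Request:
{"method": "step_arm", "body": {"rows": [{"xyz": [-0.001,0,0],"spin": 0},{"xyz": [-0.001,0,0],"spin": 0},{"xyz": [-0.001,0,0],"spin": 0},{"xyz": [-0.001,0,0],"spin": 0},{"xyz": [-0.001,0,0],"spin": 0}]}}

```text
clock: 15.1
tool_pos: [0.5019, -0.0513, 0.0952]
ee_rot: [[0.143, 0.99, 0.0], [0.99, -0.143, 0.0], [0.0, -0.0, -1.0]]
ft_force: [-0.2, 2.0, -2.6]
grip_width: 0.211
grip_force: 55.0
```

Request:
{"method": "step_arm", "body": {"rows": [{"xyz": [-0.001,0,0],"spin": 0},{"xyz": [-0.001,0,0],"spin": 0},{"xyz": [-0.001,0,0],"spin": 0},{"xyz": [-0.001,0,0],"spin": 0}]}}

```text
clock: 15.6
tool_pos: [0.5013, -0.0553, 0.0952]
ee_rot: [[0.143, 0.99, 0.0], [0.99, -0.143, 0.0], [0.0, 0.0, -1.0]]
ft_force: [0.3, 2.7, -3.3]
grip_width: 0.21
grip_force: 55.0
```

Travel is about 0.105 m so far, and the stop hasn't been reached.

Request:
{"method": "step_arm", "body": {"rows": [{"xyz": [-0.001,0,0],"spin": 0},{"xyz": [-0.001,0,0],"spin": 0},{"xyz": [-0.001,0,0],"spin": 0},{"xyz": [-0.001,0,0],"spin": 0}]}}

```text
clock: 16.1
tool_pos: [0.5007, -0.0593, 0.0952]
ee_rot: [[0.143, 0.99, 0.0], [0.99, -0.143, 0.0], [0.0, -0.0, -1.0]]
ft_force: [0.9, 2.4, -2.5]
grip_width: 0.212
grip_force: 55.0
```

Request:
{"method": "step_arm", "body": {"rows": [{"xyz": [-0.001,0,0],"spin": 0},{"xyz": [-0.001,0,0],"spin": 0},{"xyz": [-0.001,0,0],"spin": 0}]}}

```text
clock: 16.48
tool_pos: [0.5003, -0.0622, 0.0952]
ee_rot: [[0.144, 0.99, -0.0], [0.99, -0.144, 0.0], [0.0, -0.0, -1.0]]
ft_force: [0.6, 2.3, -3.6]
grip_width: 0.214
grip_force: 55.0
```

Request:
{"method": "step_arm", "body": {"rows": [{"xyz": [-0.001,0,0],"spin": 0},{"xyz": [-0.001,0,0],"spin": 0},{"xyz": [-0.001,0,0],"spin": 0}]}}

```text
clock: 16.85
tool_pos: [0.4998, -0.0652, 0.0952]
ee_rot: [[0.144, 0.99, -0.0], [0.99, -0.144, 0.0], [0.0, -0.0, -1.0]]
ft_force: [1.0, 1.5, -3.1]
grip_width: 0.213
grip_force: 55.0
```

Request:
{"method": "step_arm", "body": {"rows": [{"xyz": [-0.001,0,0],"spin": 0},{"xyz": [-0.001,0,0],"spin": 0},{"xyz": [-0.001,0,0],"spin": 0}]}}

```text
clock: 17.23
tool_pos: [0.4994, -0.0682, 0.0952]
ee_rot: [[0.143, 0.99, -0.0], [0.99, -0.143, 0.0], [0.0, -0.0, -1.0]]
ft_force: [0.4, 3.6, -3.0]
grip_width: 0.212
grip_force: 55.0
```

Request:
{"method": "step_arm", "body": {"rows": [{"xyz": [-0.001,0,0],"spin": 0},{"xyz": [-0.001,0,0],"spin": 0}]}}

```text
clock: 17.48
tool_pos: [0.4994, -0.0685, 0.0951]
ee_rot: [[0.142, 0.99, 0.001], [0.99, -0.142, 0.002], [0.002, 0.0, -1.0]]
ft_force: [1.3, 6.9, -5.2]
grip_width: 0.21
grip_force: 55.0
```

Request:
{"method": "step_arm", "body": {"rows": [{"xyz": [-0.001,0,0],"spin": 0},{"xyz": [-0.001,0,0],"spin": 0}]}}

```text
clock: 17.73
tool_pos: [0.4995, -0.0688, 0.095]
ee_rot: [[0.141, 0.99, 0.001], [0.99, -0.141, 0.004], [0.005, 0.001, -1.0]]
ft_force: [2.1, 9.3, -5.8]
grip_width: 0.209
grip_force: 55.0
```

The stop has been reached: the TCP stalled and the load rose to 9 N. Next I'll unload, centre in the hole and lift.

Request:
{"method": "step_arm", "body": {"rows": [{"xyz": [0.002,0,0],"spin": 0},{"xyz": [0.002,0,0],"spin": 0},{"xyz": [0.003,0,0],"spin": 0},{"xyz": [0.002,0,0],"spin": 0},{"xyz": [0,0,0],"spin": 0},{"xyz": [0,0,0],"spin": 0}]}}

```text
clock: 18.48
tool_pos: [0.5, -0.0636, 0.0952]
ee_rot: [[0.144, 0.99, -0.0], [0.99, -0.144, -0.001], [-0.001, -0.0, -1.0]]
ft_force: [-0.8, 0.5, -2.0]
grip_width: 0.211
grip_force: 55.0
```

Request:
{"method": "step_arm", "body": {"rows": [{"xyz": [0,0,-0.005],"spin": 0},{"xyz": [0,0,-0.008],"spin": 0},{"xyz": [0,0,-0.01],"spin": 0},{"xyz": [0,0,-0.012],"spin": 0},{"xyz": [0,0,-0.015],"spin": 0},{"xyz": [0,0,-0.015],"spin": 0},{"xyz": [0,0,-0.015],"spin": 0},{"xyz": [0,0,0],"spin": 0}]}}

```text
clock: 19.48
tool_pos: [0.5011, -0.0632, 0.1767]
ee_rot: [[0.144, 0.99, 0.003], [0.99, -0.144, -0.0], [0.0, 0.003, -1.0]]
ft_force: [0.6, -0.3, -2.6]
grip_width: 0.21
grip_force: 55.0
```

```bash
python3 - <<'E'
from h import *
im=cams.camera("scene")
s=manip.get_state();p=np.array(s["tool_pos"]);R=np.array(s["ee_rot"]);print(p,R.round(3),np.round(s["q"],2))
tip=p+R@[.14,0,.06];q=proj("scene",[tip,p+R@[.14,0,0],p+R@[-.09,0,0]])
x0,y0=290,140;a=cv2.resize(im[y0:y0+120,x0:x0+160],(800,600),interpolation=cv2.INTER_CUBIC)
for u in q: cv2.circle(a,tuple(int(v) for v in ((u-[x0,y0]+.5)*5)),3,(0,255,0),-1)
cv2.imwrite("pics/s3.png",a)
E
```

```text
[ 0.5004128  -0.06322964  0.17576735] [[ 0.144  0.99   0.001]
 [ 0.99  -0.144 -0.   ]
 [ 0.     0.001 -1.   ]] [ 0.33  0.49 -0.36  1.91  0.24  0.78 -0.3 ]
```

View pics/s3.png

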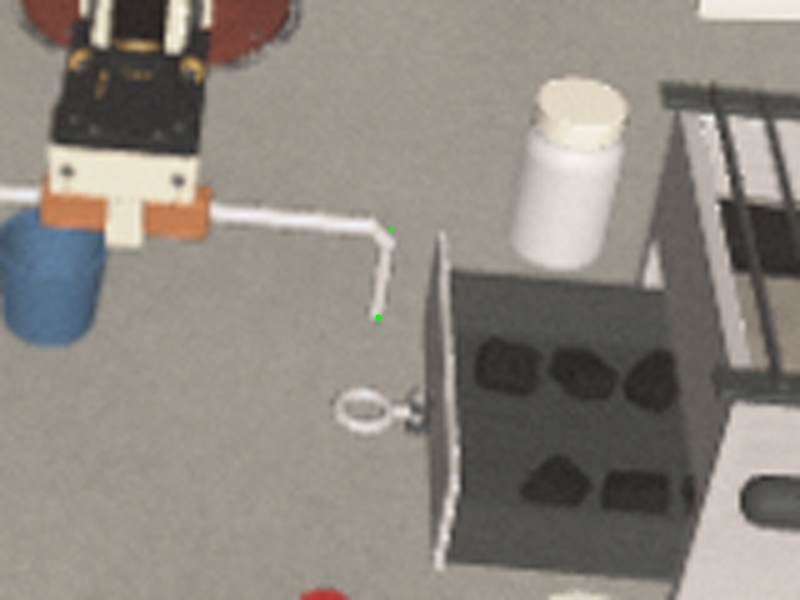

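The scene crop shows the pan fully out, the ring straight at (365,410), and the hook free with its tip at (377,318), unslipped. I'll return to the rest.

Request:
{"method": "step_arm", "body": {"rows": [{"xyz": [-0.015,0.003,-0.01],"spin": 0},{"xyz": [-0.025,0.005,-0.01],"spin": 0},{"xyz": [-0.035,0.007,-0.01],"spin": 0},{"xyz": [-0.035,0.007,0],"spin": 0},{"xyz": [-0.035,0.007,0],"spin": 0},{"xyz": [-0.025,0.005,0],"spin": 0},{"xyz": [-0.0155,0.0035,0],"spin": 0},{"xyz": [0,0,0],"spin": 0}]}}

```text
clock: 20.52
tool_pos: [0.5102, -0.2529, 0.2044]
ee_rot: [[0.145, 0.989, -0.001], [0.989, -0.145, 0.0], [0.0, -0.001, -1.0]]
ft_force: [-0.4, 0.0, -2.2]
grip_width: 0.209
grip_force: 55.0
```

Request:
{"method": "step_arm", "body": {"rows": [{"xyz": [0,0,0],"spin": 0.161},{"xyz": [0,0,0],"spin": 0.161},{"xyz": [0,0,0],"spin": 0.161},{"xyz": [0,0,0],"spin": 0.161},{"xyz": [0,0,0],"spin": 0.161},{"xyz": [0,0,0],"spin": 0.161},{"xyz": [0,0,0],"spin": 0.161},{"xyz": [0,0,0],"spin": 0.161},{"xyz": [0,0,0],"spin": 0.161},{"xyz": [0,0,0],"spin": 0.161}]}}

```text
clock: 21.78
tool_pos: [0.5109, -0.2493, 0.2049]
ee_rot: [[0.983, -0.184, -0.001], [-0.184, -0.983, 0.003], [-0.001, -0.002, -1.0]]
ft_force: [0.6, 0.2, -2.3]
grip_width: 0.214
grip_force: 55.0
```

Request:
{"method": "step_arm", "body": {"rows": [{"xyz": [0,0,0],"spin": 0},{"xyz": [0,0,0],"spin": 0},{"xyz": [0,0,0],"spin": 0}]}}

```text
clock: 22.15
tool_pos: [0.5107, -0.2517, 0.2051]
ee_rot: [[0.984, -0.18, -0.0], [-0.18, -0.984, 0.001], [-0.0, -0.001, -1.0]]
ft_force: [-0.3, -0.4, -3.1]
grip_width: 0.216
grip_force: 55.0
```

Request:
{"method": "step_arm", "body": {"rows": [{"xyz": [0,0.0005,0.02],"spin": 0},{"xyz": [0,0,0.025],"spin": 0},{"xyz": [0,0,0.025],"spin": 0},{"xyz": [0,0,0.02],"spin": 0},{"xyz": [0,0,0.014],"spin": 0},{"xyz": [0,0,0.008],"spin": 0},{"xyz": [0,0,0.005],"spin": 0},{"xyz": [0,0,0.003],"spin": 0},{"xyz": [0,0,0],"spin": 0}]}}

```text
clock: 23.28
tool_pos: [0.5108, -0.2528, 0.0855]
ee_rot: [[0.983, -0.182, 0.001], [-0.182, -0.983, -0.0], [0.001, 0.0, -1.0]]
ft_force: [-0.5, -0.1, -2.8]
grip_width: 0.212
grip_force: 55.0
```

Request:
{"method": "step_arm", "body": {"rows": [{"xyz": [0,0,0.0005],"spin": 0},{"xyz": [0,0,0],"spin": 0}]}}

```text
clock: 23.52
tool_pos: [0.5109, -0.2528, 0.0852]
ee_rot: [[0.983, -0.182, 0.001], [-0.182, -0.983, -0.0], [0.001, 0.0, -1.0]]
ft_force: [-0.0, -0.9, -0.8]
grip_width: 0.208
grip_force: 55.0
```

Request:
{"method": "step_arm", "body": {"rows": [{"xyz": [0,0,0],"spin": 0},{"xyz": [0,0,0],"spin": 0},{"xyz": [0,0,0],"spin": 0},{"xyz": [0,0,0],"spin": 0},{"xyz": [0,0,0],"spin": 0}], "fingers": 0.3}}

```text
clock: 24.15
tool_pos: [0.5106, -0.2526, 0.0847]
ee_rot: [[0.983, -0.182, 0.0], [-0.182, -0.983, 0.0], [0.0, -0.0, -1.0]]
ft_force: [-0.3, -0.2, 0.3]
grip_width: 0.648
grip_force: 0.0
```

Request:
{"method": "step_arm", "body": {"rows": [{"xyz": [0,0,-0.01],"spin": 0},{"xyz": [0,0,-0.02],"spin": 0},{"xyz": [0,0,-0.03],"spin": 0},{"xyz": [0,0,-0.03],"spin": 0},{"xyz": [0,0,-0.03],"spin": 0},{"xyz": [0,0,-0.03],"spin": 0},{"xyz": [0,0,0],"spin": 0},{"xyz": [0,0,0],"spin": 0}]}}

```text
clock: 25.15
tool_pos: [0.51, -0.2523, 0.2341]
ee_rot: [[0.983, -0.182, -0.001], [-0.182, -0.983, 0.001], [-0.001, -0.0, -1.0]]
ft_force: [-0.1, 0.2, -0.1]
grip_width: 0.649
grip_force: 0.0
```

```bash
python3 - <<'E'
from h import *
a=cams.camera("scene")[150:360,130:410];cv2.imwrite("pics/s4.png",cv2.resize(a,(800,600),interpolation=cv2.INTER_CUBIC))
E
```

```text
(no output)
```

View pics/s4.png

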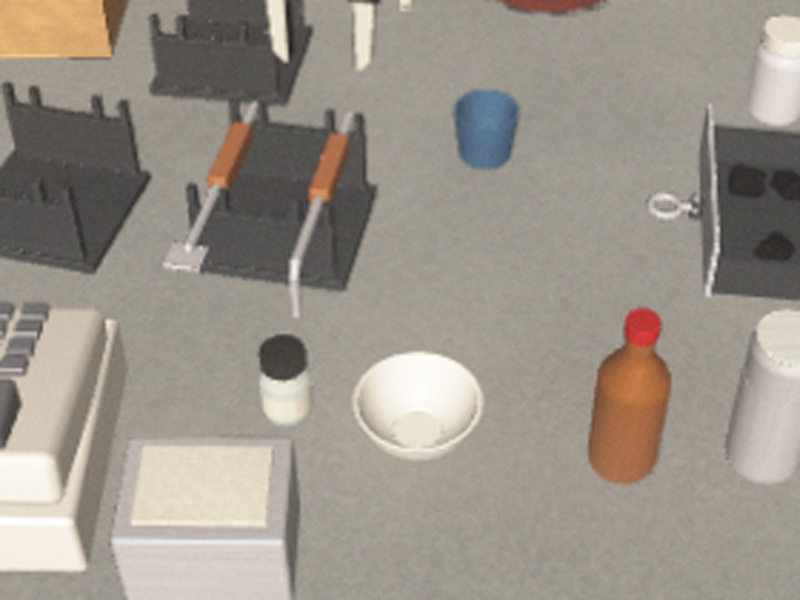

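The hook is seated in its notches with its handle at (330,165). The scraper is undisturbed, and the pan is out with the ring at (670,205).

```bash
python3 -c "
from workcell import manip
print(manip.close_job())"
```

```text
the job is handed in; nothing more can be done
None
```

I hooked the ring and drew the ember pan out gently to its stop (about 9 N at the stop), then laid the hook back in its rest notches and handed the job in at about 25 s of the 72 s limit.

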